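# Check a die box in: slide it home and flip its tag

## Task

Two boxes stand half-way into the two lanes of the small metal rack. With the fingertips, without gripping or lifting anything, push the square flat die box straight in until it is fully home against the stop bar of its lane; then flip the tag behind that lane right over its pivot, away from the robot, so that it lies down on the far side with its two-bar face up. Leave the oblong box, the other tag and everything else alone.

Things in the scene. Friction and masses are not known exactly. Their poses are not given: they have to be found in the camera images.
- die_box_center (a point): Centre of the square, black, flat die box, 54 (x) x 53 (y) x 14 mm, 40 to 90 g, loose on the rack's floor plate; the point is 14 mm above the worktop, half-way up the box. Its x axis points down its lane, away from the robot. It stands in one of the two lanes, 20 to 30 mm of its length between the rails.
- collet_box: The other, oblong white box, 63 mm long down the lane, 46 wide, 16 high, loose, in the other lane; origin at the centre of its underside. To be left alone.
- rack: Fixed aluminium rack, 172 mm wide, its floor plate's top 7 mm above the worktop, from x = -53 to 175 mm. Origin: mid-width at the rails' front, at worktop height; x points down the lanes, away from the robot, y left, z up. Lanes centred at y = +38 (left) and -38 mm (right), 60 mm wide between rails 10 mm high above the plate (x = -6 to 59 mm). Stop bar: front face at x = 59 mm, 16 high, 8 thick.
- home_left (a point): Where the die box's centre is when home in the left lane: rack x = 32, y = +38, z = 14 mm. Axes as the rack's.
- home_right (a point): The same for the right lane: rack x = 32, y = -38, z = 14 mm.
- pivot_left (a point): Middle of the left tag's pivot axis (along the rack's y): rack x = 118, y = +38 mm, 53 mm above the worktop. Axes as the rack's. The yoke that bears it stands 12 mm either side of the axis in x, 18 mm in y, up to 4 mm below the axis.
- pivot_right (a point): The same for the right tag: rack x = 118, y = -38 mm, 53 mm above the worktop.
- lever_left_end (a point): Middle of the rounded end of the left tag's finger lever, 34 mm from the pivot axis. The lever, 4 mm thick and 18 wide, is rigid with the tag: it stands up from the hub at the start, leaning 15 deg towards the robot. Pushed away from the robot and then down, it swings the tag up; when the lever is level the tag is 15 deg past upright.
- lever_right_end (a point): The same for the right tag.
- tag_left (a joint): Swing of the left tag, rad: 0 = level towards the robot, one-disc face up (start); 1.57 = upright; 3.14 = level on the far side, two-bar face up. The tag is a plate 4 mm thick, 44 wide, reaching 49 mm from its axis; 30 g, damped, no spring or latch: let go before upright it falls back, past upright it falls over, slowly (1 to 2 s).
- tag_right (a joint): The same for the right tag, which is alike.
- magnifier: Black loupe, a cylinder 37 mm across and 40 high, loose on the thin dark mat, to be left alone; origin at the centre of its underside.
- spacer: Steel spacer block 20 x 50 x 25 mm, loose, to be left alone; origin at the centre of its underside.
- die_box: The same die box; origin at the centre of its underside.
There are look-alikes about, which are no part of the job. Leave any brown, pink or turquoise look-alike of the die_box alone.

How it is judged:
On the way, in this order (a step that is already met when the one before it is completed fails the run):
1. the die box is fully home against the stop bar of its lane (((x of die_box_center in the frame of home_left above -0.004 m and distance between die_box_center and home_left below 0.01 m) or (x of die_box_center in the frame of home_right above -0.004 m and distance between die_box_center and home_right below 0.01 m))), for 0.2 s.
2. the tag behind the die box's lane lies over on the far side ((((x of die_box_center in the frame of home_left above -0.004 m and distance between die_box_center and home_left below 0.01 m) and value of joint tag_left above 2.95 rad) or ((x of die_box_center in the frame of home_right above -0.004 m and distance between die_box_center and home_right below 0.01 m) and value of joint tag_right above 2.95 rad))), for 0.2 s.
At the end, for the whole second after the job is handed in: The die box stands flat in its lane no more than 4 mm short of home against the stop bar (and within 10 mm of home in all), the tag behind that lane lies over on the far side (past 2.95 rad), the other tag lies as it was (under 0.15 rad), and box and tag are at rest ((((x of die_box_center in the frame of home_left above -0.004 m and distance between die_box_center and home_left below 0.01 m) and value of joint tag_left above 2.95 rad and value of joint tag_right below 0.15 rad and velocity of joint tag_left below 0.1 rad/s) or ((x of die_box_center in the frame of home_right above -0.004 m and distance between die_box_center and home_right below 0.01 m) and value of joint tag_right above 2.95 rad and value of joint tag_left below 0.15 rad and velocity of joint tag_right below 0.1 rad/s)) and angle between die_box_center's own z axis and vertical below 0.1 rad and linear speed of die_box below 0.01 m/s); the robot touches nothing.
It fails at once if the die box is lifted or tipped (height (world z) of die_box_center above 0.02 m or angle between die_box_center's own z axis and vertical above 0.2 rad).
It fails at once if the oblong box is moved by more than 8 mm (distance of collet_box from where it was at the start of the episode above 0.008 m).
It fails at once if the tag behind the oblong box's lane is swung ((y of collet_box in the frame of rack above 0 m and value of joint tag_left above 0.4 rad) or (y of collet_box in the frame of rack below 0 m and value of joint tag_right above 0.4 rad)).
It fails at once if the loupe or the spacer block is moved by more than 15 mm (distance of any of magnifier, spacer from where it was at the start of the episode above 0.015 m).
It also fails if it takes over 45 s, if anything falls off the work surface, if the arm or the gripper's body presses on something with over 40 N, if the wrist force passes 120 N, or if a joint passes its speed limit or range.

## Robot

A 7-joint arm with a two-finger parallel gripper is mounted at the origin on a cart in front of the work surface, level with it; the furniture and walls round the work are solid. World frame = base frame: x ahead of the robot, y to its left, z up, the work surface at z = 0. Lengths are in m, angles in rad, forces in N, time in s.
With the tool pointing down it reaches from about 0.4 to 0.875 m from the base axis. Payload 6.5 kg.
Tool frame: the origin (TCP) lies at the very end of the fingers, on their centre line; the grasp point (between the pads) lies 19 mm behind it (r.grip_point_offset is the y of the grasp point in the tool frame, in m); y points along the fingers, z is the direction in which the jaws open and shut, and the axes are right-handed (so a half turn about y gives the same grasp; the last joint's range is limited). The gripper opens to 85 mm and grips with 20 to 120 N. Pads are 22 mm wide; open, the fingers measure 114 mm over their backs; the gripper's body (76 mm by 85 mm) begins 54 mm behind the grasp point. The pads swing forward as they close: fully open they stand 13 mm farther back than shut.
Start: joints at [-1.399, 0.536, -0.004, 1.538, 0.003, 1.067, -0.071], TCP at [0.153, 0.632, 0.231] pointing down, gripper open.
Joint ranges: [-2.7, 2.7], [-0.37, 2.16], [-1.27, 1.26], [0.24, 2.4], [-1.31, 4.45], [0.19, 1.91], [-2.76, 2.76]. Speed limits (rad/s): [2.39, 2.39, 3.14, 3.14, 3.14, 3.14, 3.14].

## Interface

Orientations are given as a unit quaternion [w, x, y, z].
In Python, from rig import r gives the robot as it stands.
- The arm moves only by the tool step_arm, never from a script. Its argument "moves" is a list of rows, each an object of numbers: "claw": the finger opening in m, from 0 to 0.0854; "dx", "dy", "dz": the shift along the tool's x, y, z in m; "twist": the turn about the tool's y in degrees. A call has 1 to 20 rows; each row is the pose to reach, as a shift and turn from the pose commanded when the call began, along the tool's axes at that moment; what a row does not reach only later rows make up. A row lasts 1/10 s, in which the tool goes at most 50 mm and 8.59 degrees, less where a joint would pass 70% of its speed; a pose out of reach is approached as far as the arm can. A call with a gripper value outside its range is refused whole. The fingers move at their own pace and stop on an object; "grip_force" is the grip in N (left out, the last holds). Time passes only in rows, so rows that repeat a pose let the fingers close. It gives the time, the measured TCP pose, the force and the opening at its end, in the units of the state.
- r.state(): the state, without advancing time (a new reading comes with each control period).
- r.capture(name): name is "side" or "top" or "wrist"; returns a dict with "img" (480x640x3 uint8, red, green, blue), "range_z" (480x640 float32, m along the optical axis (not along the pixel's ray), 0 where there is no reading), "vertical_fov" (degrees; the focal length in pixels is half the picture's height over the tangent of half this angle, whatever the lens; pixels are square), "cx", "cy" (the principal point, pixels), "R" (3x3) and "t" (3): a world point X has camera coordinates R X + t. Camera axes: x right, y down, z forward; pixel columns grow to the right and rows downward; lengths in m; the calibration is good to about 2 mm. A picture is of the moment at which its call begins.
- r.hand_in(): hands the job in, once; it reports no verdict.
The state is a dict: "clock": time; "qpos": joint angles; "qd": joint speeds; "tau": joint torques, N m; "eef_pos": TCP position; "ee_rot": TCP orientation; "force": force on the tool from outside, world axes, zero at the start; "wrist_torque": the same for the moment, N m; "opening": opening from 0.0 (shut) to 1.0 (fully open).
Only numpy, scipy, OpenCV 4.12 (cv2) and the standard library are available. Lean on these libraries where they do the work, as an engineer would, in place of code of your own. Each camera call takes 0.05 s, during which the arm holds its last target. There are 200 camera calls.

## Working session

There is one attempt and no reset: what is moved stays moved. The work goes in short steps, Python scripts to look and compute and a tool call to move; the robot and the scene stay as the last step left them, time stands still between calls to the robot, and variables do not carry over. Pictures are saved under pics/ and viewed, about 8 in all and at most 12, crops included, and the job is handed in when it is done.

Besides the shell and the picture viewer there is one more tool, called after "Emit:" as name([rows], argument=value, ...), one row to a line, values as JSON. step_arm: Moves the arm, as the interface text tells. Its arguments: {"type":"object","properties":{"moves":{"type":"array","items":{"type":"object","properties":{"claw":{"type":"number"},"dx":{"type":"number"},"dy":{"type":"number"},"dz":{"type":"number"},"twist":{"type":"number"}}}},"grip_force":{"type":"number"}},"required":["moves"]}

```bash
mkdir -p pics
cat > h.py <<'E'
import numpy as np, cv2
from rig import r
def cap(n):
    c=r.capture(n); c['f']=240/np.tan(np.radians(c['vertical_fov'])/2); return c
def pt(c,u,v,z=None):
    d=np.array([(u-c['cx'])/c['f'],(v-c['cy'])/c['f'],1.]); R,t=np.array(c['R']),np.array(c['t'])
    o=-R.T@t; w=R.T@d
    s=(z-o[2])/w[2] if z is not None else c['range_z'][int(v),int(u)]
    return o+s*w
def save(c,n): cv2.imwrite(f'pics/{n}.png',c['img'][:,:,::-1])
E
python3 - <<'E'
from h import *
import pickle
for n in('top','side'):
    c=cap(n); save(c,n+'0'); pickle.dump(c,open(n+'0.pkl','wb')); print(n,np.array(c['R']).round(3).tolist(),np.array(c['t']).round(3).tolist(),c['f'],c['cx'],c['cy'])
print(r.state())
E
```

```text
top [[0.024, -1.0, -0.003], [-0.986, -0.024, -0.165], [0.165, 0.007, -0.986]] [0.342, 0.487, 1.001] 540.2880932424201 312.0908200308491 251.65194226036974
side [[0.976, -0.218, -0.002], [-0.096, -0.42, -0.902], [0.196, 0.881, -0.431]] [-0.405, 0.254, 0.628] 527.9325175941864 315.15714280706914 234.72333540399177
{'clock': 0.1, 'qpos': array([-1.39919133,  0.53711577, -0.00442079,  1.53877686,  0.00262592,
        1.06727028, -0.07120829]), 'qd': array([ 0.00029675, -0.00256633,  0.00149168, -0.00154129,  0.00085218,
        0.002583  , -0.00188139]), 'tau': array([ 1.44676560e-03, -5.84568858e+01,  1.05118375e+00, -2.59778202e+01,
        1.26076065e-02,  4.63005330e-03, -1.64332761e-05]), 'eef_pos': array([0.1530192 , 0.63115188, 0.23048343]), 'ee_rot': array([-0.7015634 ,  0.70266966, -0.08387109,  0.08384387]), 'force': array([ 0.92201829, -0.13565724, -0.07607377]), 'wrist_torque': array([-0.01097432, -0.00187994,  0.02240665]), 'opening': 1.0004299244524195}
```

View pics/top0.png

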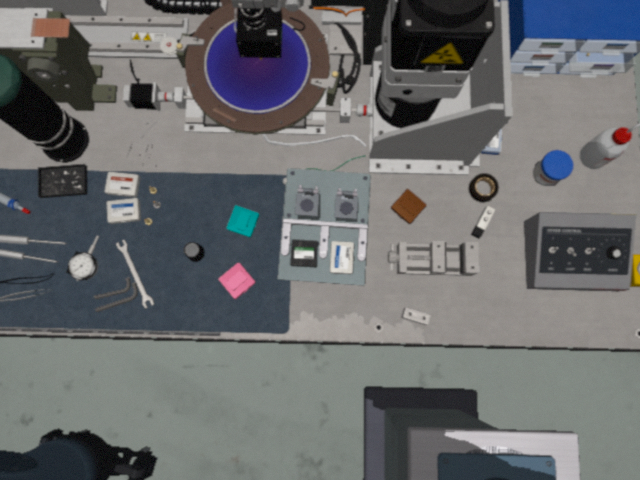

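View pics/side0.png

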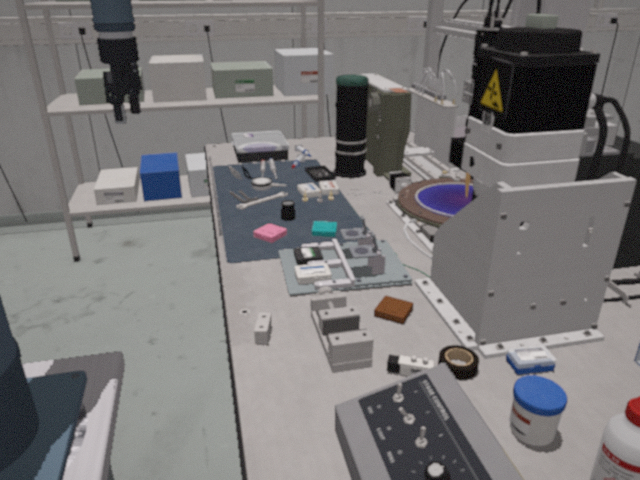

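The top view shows the rack at about (325,228). The black die box is in the left lane at about (304,253), the white box is in the right lane at (341,257), and the tags are at (308,203) and (346,205). The brown, pink and turquoise pieces lie off the rack.

Run:
```python
from h import *
import pickle
c=pickle.load(open('top0.pkl','rb'))
im=c['img'][155:300,265:385,::-1]
cv2.imwrite('pics/crop1.png',cv2.resize(im,None,fx=4.5,fy=4.5,interpolation=cv2.INTER_CUBIC)[:600])
cv2.imwrite('pics/crop1.png',cv2.resize(im,(480,580),interpolation=cv2.INTER_CUBIC))
g=c['img'].astype(int); roi=np.zeros((480,640),np.uint8); roi[235:272,285:325]=1
m=((g.max(2)<60)&(roi>0)).astype(np.uint8)
k,l,s,ce=cv2.connectedComponentsWithStats(m); i=1+s[1:,4].argmax(); print(s[i],ce[i],pt(c,*ce[i],z=.021))
# rack plate front corners & others, approx by eye
for u,v,z in[(278,279,.007),(365,285,.007),(287,169,.007),(369,171,.007)]: print(u,v,pt(c,u,v,z))
```

```text
[301 241  17  26 181] [309.28176796 253.20994475] [0.47892367 0.35939787 0.021     ]
278 279 [0.42809958 0.42008702 0.007     ]
365 285 [0.42033108 0.24812649 0.007     ]
287 169 [0.65462385 0.40954828 0.007     ]
369 171 [0.65427697 0.241895   0.007     ]
```

View pics/crop1.png

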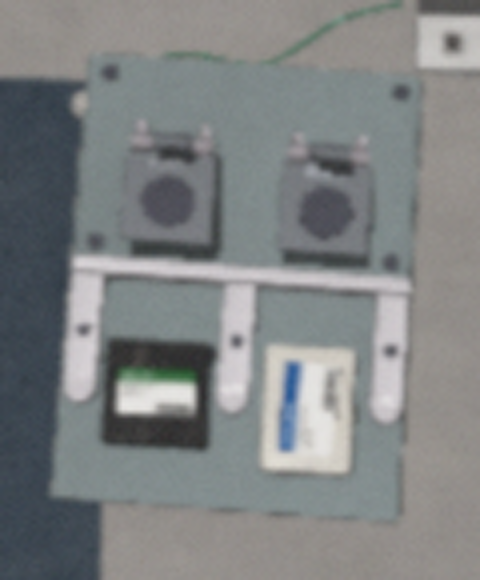

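```bash
cat >> h.py <<'E'
from scipy.spatial.transform import Rotation as Ro
def tool():
    s=r.state(); q=s['ee_rot']; return s['eef_pos'],Ro.from_quat([q[1],q[2],q[3],q[0]]).as_matrix()
def plan(target): # world target -> tool shift
    p,R=tool(); return (R.T@(np.array(target)-p)).round(4)
E
python3 - <<'E'
from h import *
import pickle
c=pickle.load(open('top0.pkl','rb'))
P=np.array([pt(c,265+u/4,155+v/4,.007)[:2] for u,v in[(90,55),(420,75),(400,518),(50,497)]])
M=np.array([(.175,.086),(.175,-.086),(-.053,-.086),(-.053,.086)])
a=P-P.mean(0);b=M-M.mean(0)
yaw=np.arctan2((b[:,0]*a[:,1]-b[:,1]*a[:,0]).sum(),(a*b).sum())
R=np.array([[np.cos(yaw),-np.sin(yaw)],[np.sin(yaw),np.cos(yaw)]]); o=P.mean(0)-R@M.mean(0)
print('yaw',np.degrees(yaw),'o',o,'res mm',((M@R.T+o-P)*1e3).round(1).tolist())
B=np.array([pt(c,265+u/4,155+v/4,.021)[:2] for u,v in[(108,340),(215,345),(208,448),(102,442)]])
print('box in rack',((B-o)@R).round(4).tolist(),((B.mean(0)-o)@R))
# stop bar ends, check
print('bar',[((pt(c,265+u/4,155+v/4,.023)[:2]-o)@R).round(4) for u,v in[(72,268),(410,293)]])
np.savez('rack',o=o,R=R)
p,T=tool();print(p,T.round(3).tolist())
for x,y,z in[(-.08,.038,.15),(-.08,.038,.013)]: 
    w=np.r_[R@[x,y]+o,z];print(w,plan(w))
E
```

```text
yaw -2.4596799107115634 o [0.47719789 0.33200514] res mm [[0.5, 1.9], [-0.1, -1.2], [-0.8, 0.2], [0.4, -0.9]]
box in rack [[0.0246, 0.0633], [0.0257, 0.0104], [-0.0257, 0.0105], [-0.0262, 0.0625]] [-0.0004217   0.03667516]
bar [array([0.0593, 0.0836]), array([ 0.0578, -0.084 ])]
[0.1530192  0.63115188 0.23048343] [[0.972, -0.0, 0.236], [-0.236, -0.002, 0.972], [0.0, -1.0, -0.002]]
[0.39890241 0.37340344 0.15      ] [ 0.2997  0.0808 -0.1925]
[0.39890241 0.37340344 0.013     ] [ 0.2996  0.2178 -0.1923]
```

Emit:
step_arm([
  {"claw": 0,"dx": 0.3,"dy": 0.08,"dz": -0.192,"twist": -11.2},
  {"claw": 0,"dx": 0.3,"dy": 0.08,"dz": -0.192,"twist": -11.2},
  {"claw": 0,"dx": 0.3,"dy": 0.08,"dz": -0.192,"twist": -11.2},
  {"claw": 0,"dx": 0.3,"dy": 0.08,"dz": -0.192,"twist": -11.2},
  {"claw": 0,"dx": 0.3,"dy": 0.08,"dz": -0.192,"twist": -11.2},
  {"claw": 0,"dx": 0.3,"dy": 0.08,"dz": -0.192,"twist": -11.2},
  {"claw": 0,"dx": 0.3,"dy": 0.08,"dz": -0.192,"twist": -11.2},
  {"claw": 0,"dx": 0.3,"dy": 0.08,"dz": -0.192,"twist": -11.2},
  {"claw": 0,"dx": 0.3,"dy": 0.08,"dz": -0.192,"twist": -11.2},
  {"claw": 0,"dx": 0.3,"dy": 0.08,"dz": -0.192,"twist": -11.2},
  {"claw": 0,"dx": 0.3,"dy": 0.08,"dz": -0.192,"twist": -11.2},
  {"claw": 0,"dx": 0.3,"dy": 0.08,"dz": -0.192,"twist": -11.2},
])

```text
clock: 1.3
eef_pos: [0.3981, 0.3762, 0.1516]
ee_rot: [0.707, -0.707, 0.014, -0.014]
force: [0.7, 0.9, 0.2]
opening: -0.002
```

Run:
```python
from h import *
k=np.load('rack.npz');R,o=k['R'],k['o']
p,T=tool();print(p,T.round(3).tolist(),R@np.array([1,0]),'rack',(p[:2]-o)@R, r.state()['opening'],r.state()['clock'],r.state()['force'])
c=cap('wrist');save(c,'w1')
print(plan(np.r_[R@[-.065,.037]+o,.013]))
```

```text
[0.39811793 0.37624051 0.15155321] [[0.999, -0.0, 0.039], [-0.039, 0.001, 0.999], [-0.0, -1.0, 0.001]] [ 0.99907867 -0.04291633] rack [-0.08090552  0.04080079] -0.0018194860134668066 1.3 [0.72091311 0.88392443 0.24058043]
[ 0.0156  0.1385 -0.0036]
```

View pics/w1.png

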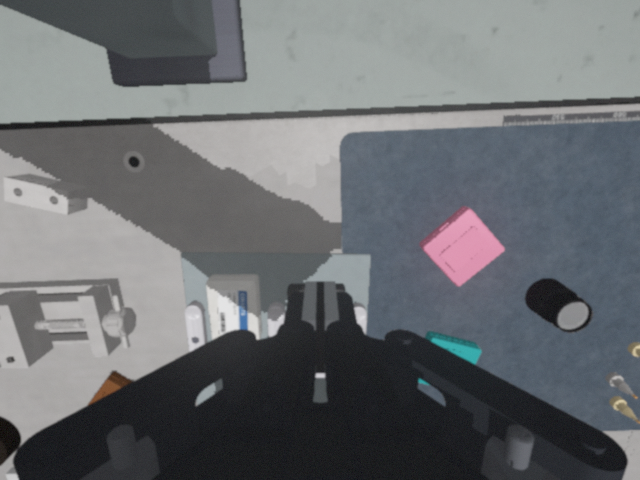

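The wrist view looks back from the arm. The fingers (320,300) are shut, they sit in front of the left lane, and nothing is in the way. I'll descend and push next.

Emit:
step_arm([
  {"claw": 0,"dx": 0,"dy": 0.05,"dz": -0.004},
  {"claw": 0,"dx": 0,"dy": 0.1,"dz": -0.004},
  {"claw": 0,"dx": 0,"dy": 0.13,"dz": -0.004},
  {"claw": 0,"dx": 0,"dy": 0.138,"dz": -0.004},
  {"claw": 0,"dx": 0,"dy": 0.138,"dz": -0.004},
  {"claw": 0,"dx": 0.015,"dy": 0.138,"dz": -0.004},
  {"claw": 0,"dx": 0.03,"dy": 0.138,"dz": -0.004},
  {"claw": 0,"dx": 0.035,"dy": 0.138,"dz": -0.004},
  {"claw": 0,"dx": 0.04,"dy": 0.138,"dz": -0.004},
  {"claw": 0,"dx": 0.045,"dy": 0.138,"dz": -0.004},
  {"claw": 0,"dx": 0.05,"dy": 0.138,"dz": -0.004},
  {"claw": 0,"dx": 0.055,"dy": 0.138,"dz": -0.004},
  {"claw": 0,"dx": 0.06,"dy": 0.138,"dz": -0.004},
  {"claw": 0,"dx": 0.06,"dy": 0.138,"dz": -0.004},
])

```text
invalid input
```

Run:
```python
from h import *
k=np.load('rack.npz');R,o=k['R'],k['o']
p,T=tool();s=r.state();print(p,'rack',(p[:2]-o)@R,s['clock'],s['force'])
c=cap('top');cv2.imwrite('pics/t2.png',cv2.resize(c['img'][155:300,265:385,::-1],(480,580),interpolation=cv2.INTER_CUBIC))
```

```text
[0.398401   0.37589287 0.15153864] rack [-0.08060779  0.04046562] 1.35 [-0.05000356  0.50486819 -0.45605468]
```

View pics/t2.png

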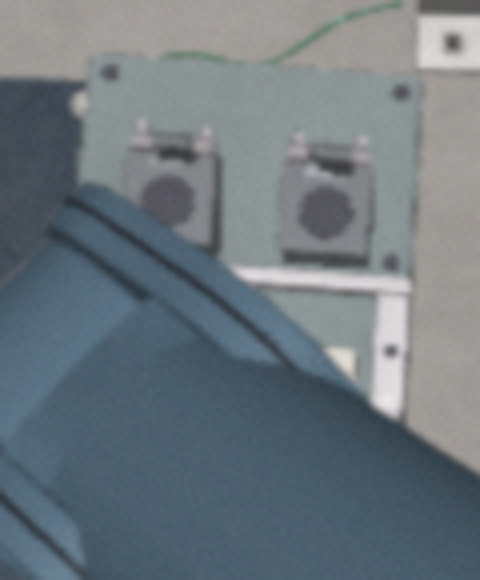

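The call was refused, probably because every key, twist included, has to be given. The top view shows the arm hiding the die box lane, with both tags still at rest.

Emit:
step_arm([
  {"claw": 0,"dx": 0,"dy": 0.05,"dz": -0.004,"twist": 0},
  {"claw": 0,"dx": 0,"dy": 0.1,"dz": -0.004,"twist": 0},
  {"claw": 0,"dx": 0,"dy": 0.13,"dz": -0.004,"twist": 0},
  {"claw": 0,"dx": 0,"dy": 0.138,"dz": -0.004,"twist": 0},
  {"claw": 0,"dx": 0,"dy": 0.138,"dz": -0.004,"twist": 0},
  {"claw": 0,"dx": 0.015,"dy": 0.138,"dz": -0.004,"twist": 0},
  {"claw": 0,"dx": 0.03,"dy": 0.138,"dz": -0.004,"twist": 0},
  {"claw": 0,"dx": 0.035,"dy": 0.138,"dz": -0.004,"twist": 0},
  {"claw": 0,"dx": 0.04,"dy": 0.138,"dz": -0.004,"twist": 0},
  {"claw": 0,"dx": 0.045,"dy": 0.138,"dz": -0.004,"twist": 0},
  {"claw": 0,"dx": 0.05,"dy": 0.138,"dz": -0.004,"twist": 0},
  {"claw": 0,"dx": 0.055,"dy": 0.138,"dz": -0.004,"twist": 0},
  {"claw": 0,"dx": 0.06,"dy": 0.138,"dz": -0.004,"twist": 0},
  {"claw": 0,"dx": 0.06,"dy": 0.138,"dz": -0.004,"twist": 0},
])

```text
clock: 2.8
eef_pos: [0.4601, 0.3677, 0.0133]
ee_rot: [0.707, -0.707, 0.015, -0.015]
force: [0.2, -0.7, -0.7]
opening: 0.001
```

Run:
```python
from h import *
k=np.load('rack.npz');R,o=k['R'],k['o']
p,T=tool();s=r.state();print(p,'rack',(p[:2]-o)@R,s['clock'],s['force'])
c=cap('side');cv2.imwrite('pics/s2.png',cv2.resize(c['img'][190:310,250:420,::-1],(680,480),interpolation=cv2.INTER_CUBIC))
```

```text
[0.46014601 0.36773221 0.01328851] rack [-0.01856944  0.03496235] 2.8 [ 0.19453318 -0.73574947 -0.66521643]
```

View pics/s2.png

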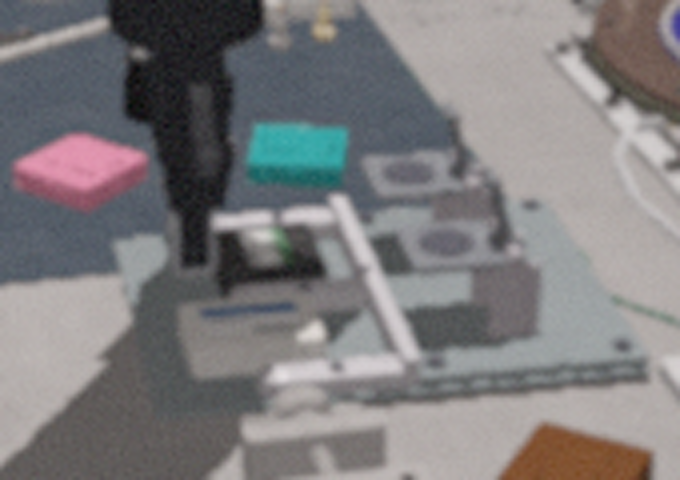

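The side crop shows the fingers (195,250) right against the die box (270,255), which sits inside the lane with a gap left before the bar (345,230). I'll push on slowly.

Emit:
step_arm([
  {"claw": 0,"dx": 0.003,"dy": 0,"dz": -0.001,"twist": 0},
  {"claw": 0,"dx": 0.006,"dy": 0,"dz": -0.001,"twist": 0},
  {"claw": 0,"dx": 0.009,"dy": 0,"dz": -0.001,"twist": 0},
  {"claw": 0,"dx": 0.01,"dy": 0,"dz": -0.001,"twist": 0},
  {"claw": 0,"dx": 0.01,"dy": 0,"dz": -0.001,"twist": 0},
])

```text
clock: 3.35
eef_pos: [0.4695, 0.3665, 0.0133]
ee_rot: [0.707, -0.707, 0.015, -0.015]
force: [-0.5, -0.1, 0.5]
opening: -0.002
```

Emit:
step_arm([
  {"claw": 0,"dx": 0.001,"dy": 0,"dz": 0,"twist": 0},
  {"claw": 0,"dx": 0.002,"dy": 0,"dz": 0,"twist": 0},
  {"claw": 0,"dx": 0.002,"dy": 0,"dz": 0,"twist": 0},
])

```text
clock: 3.65
eef_pos: [0.4713, 0.3664, 0.0133]
ee_rot: [0.707, -0.707, 0.015, -0.015]
force: [-0.5, 0.4, -0.7]
opening: 0.004
```

Emit:
step_arm([
  {"claw": 0,"dx": 0.001,"dy": 0,"dz": 0,"twist": 0},
  {"claw": 0,"dx": 0.002,"dy": 0,"dz": 0,"twist": 0},
  {"claw": 0,"dx": 0.002,"dy": 0,"dz": 0,"twist": 0},
])

```text
clock: 3.95
eef_pos: [0.4734, 0.3663, 0.0133]
ee_rot: [0.707, -0.707, 0.015, -0.015]
force: [-0.2, -0.2, -0.2]
opening: 0.001
```

Emit:
step_arm([
  {"claw": 0,"dx": 0.001,"dy": 0,"dz": 0,"twist": 0},
  {"claw": 0,"dx": 0.002,"dy": 0,"dz": 0,"twist": 0},
  {"claw": 0,"dx": 0.002,"dy": 0,"dz": 0,"twist": 0},
])

```text
clock: 4.25
eef_pos: [0.475, 0.3663, 0.0133]
ee_rot: [-0.707, 0.707, -0.015, 0.015]
force: [-0.7, 0.7, 0.1]
opening: -0.001
```

Run:
```python
from h import *
c=cap('side');cv2.imwrite('pics/s3.png',cv2.resize(c['img'][215:285,270:370,::-1],(800,560),interpolation=cv2.INTER_CUBIC))
import pickle; pickle.dump(c,open('s3.pkl','wb'))
```

```text
(no output)
```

View pics/s3.png

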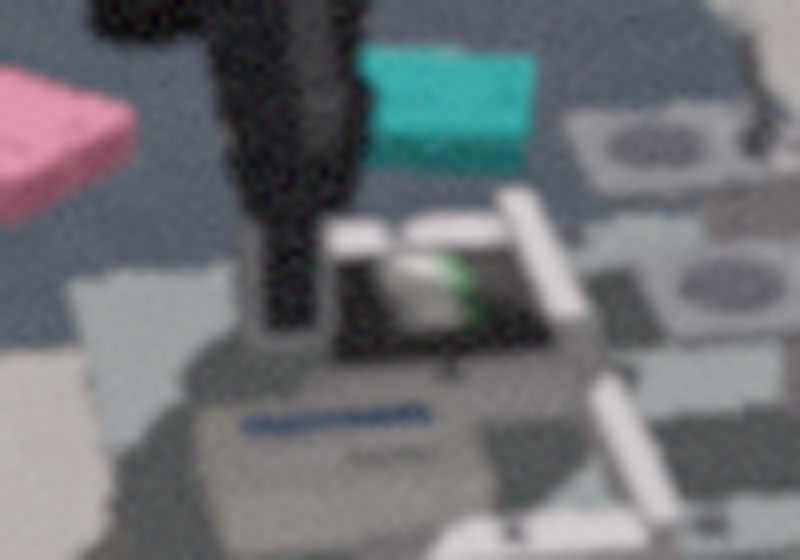

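The side crop shows the box front edge (550,340) nearly at the bar's foot. I'll keep creeping until contact force shows.

Emit:
step_arm([
  {"claw": 0,"dx": 0.001,"dy": 0,"dz": 0,"twist": 0},
  {"claw": 0,"dx": 0.0015,"dy": 0,"dz": 0,"twist": 0},
  {"claw": 0,"dx": 0.0015,"dy": 0,"dz": 0,"twist": 0},
])

```text
clock: 4.6
eef_pos: [0.4751, 0.3664, 0.0132]
ee_rot: [-0.707, 0.707, -0.016, 0.014]
force: [-6.5, 0.7, 4.0]
opening: 0.001
```

Emit:
step_arm([
  {"claw": 0,"dx": 0.001,"dy": 0,"dz": 0,"twist": 0},
  {"claw": 0,"dx": 0.0015,"dy": 0,"dz": 0,"twist": 0},
  {"claw": 0,"dx": 0.0015,"dy": 0,"dz": 0,"twist": 0},
])

```text
clock: 4.9
eef_pos: [0.4751, 0.3664, 0.0131]
ee_rot: [-0.707, 0.707, -0.016, 0.013]
force: [-8.7, 0.5, 6.6]
opening: -0.003
```

Home: the tool stalled and the force rose to about 9 N. Next is to back off, rise, and check.

Emit:
step_arm([
  {"claw": 0,"dx": -0.005,"dy": 0,"dz": 0,"twist": 0},
  {"claw": 0,"dx": -0.02,"dy": 0,"dz": 0,"twist": 0},
  {"claw": 0,"dx": -0.03,"dy": 0,"dz": 0,"twist": 0},
  {"claw": 0,"dx": -0.03,"dy": -0.04,"dz": 0,"twist": 0},
  {"claw": 0,"dx": -0.03,"dy": -0.08,"dz": 0,"twist": 0},
  {"claw": 0,"dx": -0.03,"dy": -0.112,"dz": 0,"twist": 0},
  {"claw": 0,"dx": -0.03,"dy": -0.112,"dz": 0,"twist": 0},
  {"claw": 0,"dx": -0.03,"dy": -0.112,"dz": 0,"twist": 0},
])

```text
clock: 5.7
eef_pos: [0.4487, 0.3676, 0.126]
ee_rot: [0.707, -0.707, 0.014, -0.016]
force: [0.8, 0.1, -0.2]
opening: -0.004
```

Run:
```python
from h import *
k=np.load('rack.npz');R,o=k['R'],k['o']
p,T=tool();s=r.state();print(p,'rack',(p[:2]-o)@R,s['clock'],s['force'],T.round(3).tolist())
print(s['qpos'].round(2))
for u,w in[(-20,72),(-20,22),(26,22),(39,22),(39,3)]:
  print(u,w,plan(np.r_[R@[.118+u/1e3-.0086,.038]+o,.053+w/1e3]))
c=cap('side');cv2.imwrite('pics/s4.png',cv2.resize(c['img'][215:285,290:390,::-1],(800,560),interpolation=cv2.INTER_CUBIC))
# lever region 3D from depth
R3,t3=np.array(c['R']),np.array(c['t'])
v,u=np.mgrid[215:275,320:390]; z=c['range_z'][215:275,320:390]
X=np.stack([(u-c['cx'])/c['f']*z,(v-c['cy'])/c['f']*z,z],-1).reshape(-1,3); X=(X-t3)@R3
q=np.c_[(X[:,:2]-o)@R,X[:,2]]
for y0,y1 in((.02,.06),(-.06,-.02)):
  m=(q[:,0]>.09)&(q[:,0]<.135)&(q[:,1]>y0)&(q[:,1]<y1)&(q[:,2]>.07)&(q[:,2]<.1)
  print(m.sum(),q[m].mean(0) if m.any() else '',q[m].max(0) if m.any() else '')
```

```text
[0.44873445 0.36757504 0.12595777] rack [-0.02996374  0.03431558] 5.7 [ 0.7724465   0.08996708 -0.17029851] [[0.999, 0.002, 0.042], [-0.042, 0.001, 0.999], [0.002, -1.0, 0.001]]
[-0.77  0.55  0.    1.81 -0.    0.78  0.77]
-20 72 [0.1194 0.0012 0.0036]
-20 22 [0.1193 0.0512 0.0036]
26 22 [0.1653 0.0512 0.0035]
39 22 [0.1783 0.0513 0.0035]
39 3 [0.1782 0.0703 0.0035]
39 [0.11327644 0.03242286 0.08121901] [0.11902195 0.04764855 0.08939586]
43 [ 0.11227222 -0.04265901  0.08198762] [ 0.11652713 -0.03122141  0.08912726]
```

View pics/s4.png

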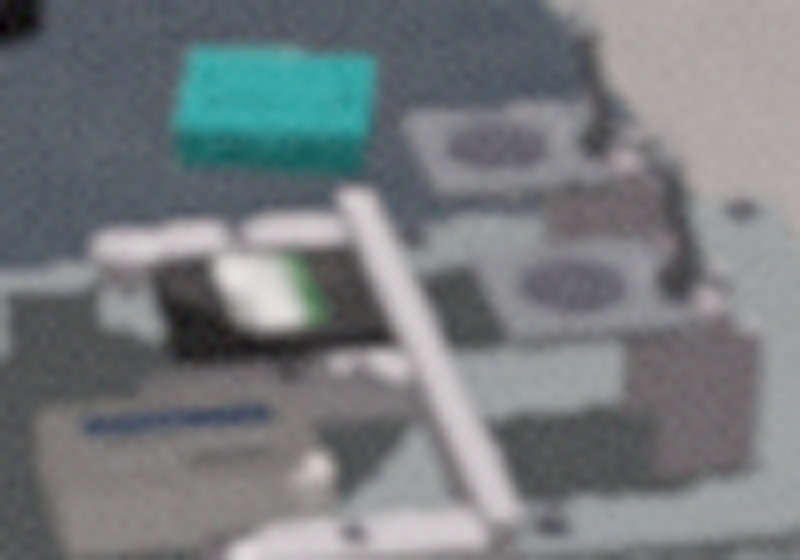

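The side crop shows the die box flush against the stop bar (375,280), and both tags with levers up (590,90 and 675,230). The depth points put the left lever at y≈0.033 in my estimated frame, so no lateral shift is needed. I'll go to the lever next.

Emit:
step_arm([
  {"claw": 0,"dx": 0.045,"dy": 0,"dz": 0,"twist": 0},
  {"claw": 0,"dx": 0.09,"dy": 0,"dz": 0,"twist": 0},
  {"claw": 0,"dx": 0.119,"dy": 0,"dz": 0,"twist": 0},
  {"claw": 0,"dx": 0.119,"dy": 0,"dz": 0,"twist": 0},
  {"claw": 0,"dx": 0.119,"dy": 0.025,"dz": 0,"twist": 0},
  {"claw": 0,"dx": 0.119,"dy": 0.045,"dz": 0,"twist": 0},
  {"claw": 0,"dx": 0.119,"dy": 0.051,"dz": 0,"twist": 0},
  {"claw": 0,"dx": 0.119,"dy": 0.051,"dz": 0,"twist": 0},
  {"claw": 0,"dx": 0.124,"dy": 0.051,"dz": 0,"twist": 0},
  {"claw": 0,"dx": 0.129,"dy": 0.051,"dz": 0,"twist": 0},
  {"claw": 0,"dx": 0.134,"dy": 0.051,"dz": 0,"twist": 0},
  {"claw": 0,"dx": 0.139,"dy": 0.051,"dz": 0,"twist": 0},
  {"claw": 0,"dx": 0.144,"dy": 0.051,"dz": 0,"twist": 0},
  {"claw": 0,"dx": 0.149,"dy": 0.051,"dz": 0,"twist": 0},
  {"claw": 0,"dx": 0.149,"dy": 0.051,"dz": 0,"twist": 0},
])

```text
clock: 7.25
eef_pos: [0.5981, 0.3607, 0.0743]
ee_rot: [-0.707, 0.707, -0.015, 0.016]
force: [0.0, -0.1, 1.5]
opening: -0.002
```

Run:
```python
from h import *
k=np.load('rack.npz');R,o=k['R'],k['o']
p,T=tool();s=r.state();print(p,'rack',(p[:2]-o)@R,s['clock'],s['force'])
c=cap('side');cv2.imwrite('pics/s5.png',cv2.resize(c['img'][195:275,290:390,::-1],(750,600),interpolation=cv2.INTER_CUBIC))
```

```text
[0.5980832  0.36066116 0.07431605] rack [0.11954413 0.03381757] 7.25 [ 0.03635529 -0.11792573  1.48345332]
```

View pics/s5.png

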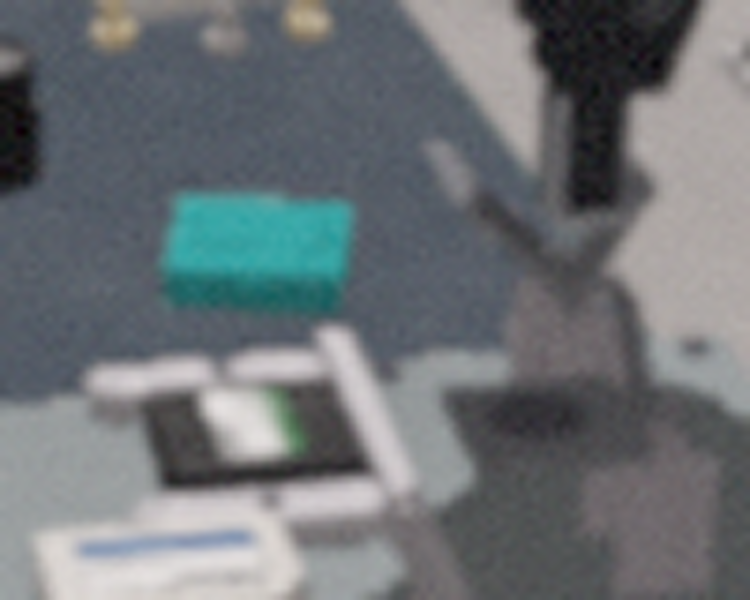

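The left tag is swinging up (about 45°), with the finger (595,190) in the wedge between tag and lever. The right tag still lies in shadow at (530,415). I'll continue forward, then down, then up.

Emit:
step_arm([
  {"claw": 0,"dx": 0.005,"dy": 0,"dz": 0,"twist": 0},
  {"claw": 0,"dx": 0.01,"dy": 0,"dz": 0,"twist": 0},
  {"claw": 0,"dx": 0.015,"dy": 0,"dz": 0,"twist": 0},
  {"claw": 0,"dx": 0.02,"dy": 0,"dz": 0,"twist": 0},
  {"claw": 0,"dx": 0.025,"dy": 0,"dz": 0,"twist": 0},
  {"claw": 0,"dx": 0.029,"dy": 0.002,"dz": 0,"twist": 0},
  {"claw": 0,"dx": 0.029,"dy": 0.006,"dz": 0,"twist": 0},
  {"claw": 0,"dx": 0.029,"dy": 0.01,"dz": 0,"twist": 0},
  {"claw": 0,"dx": 0.029,"dy": 0.014,"dz": 0,"twist": 0},
  {"claw": 0,"dx": 0.029,"dy": 0.018,"dz": 0,"twist": 0},
  {"claw": 0,"dx": 0.029,"dy": 0.018,"dz": 0,"twist": 0},
])

```text
clock: 8.4
eef_pos: [0.626, 0.3599, 0.056]
ee_rot: [-0.707, 0.707, -0.015, 0.015]
force: [0.1, -0.1, -0.1]
opening: -0.001
```

Run:
```python
from h import *
k=np.load('rack.npz');R,o=k['R'],k['o']
p,T=tool();s=r.state();print(p,'rack',(p[:2]-o)@R,s['clock'],s['force'])
c=cap('side');cv2.imwrite('pics/s6.png',cv2.resize(c['img'][195:275,290:390,::-1],(750,600),interpolation=cv2.INTER_CUBIC))
```

```text
[0.62598351 0.35988038 0.05602477] rack [0.14745224 0.03423489] 8.4 [ 0.12610493 -0.05017046 -0.08871429]
```

View pics/s6.png

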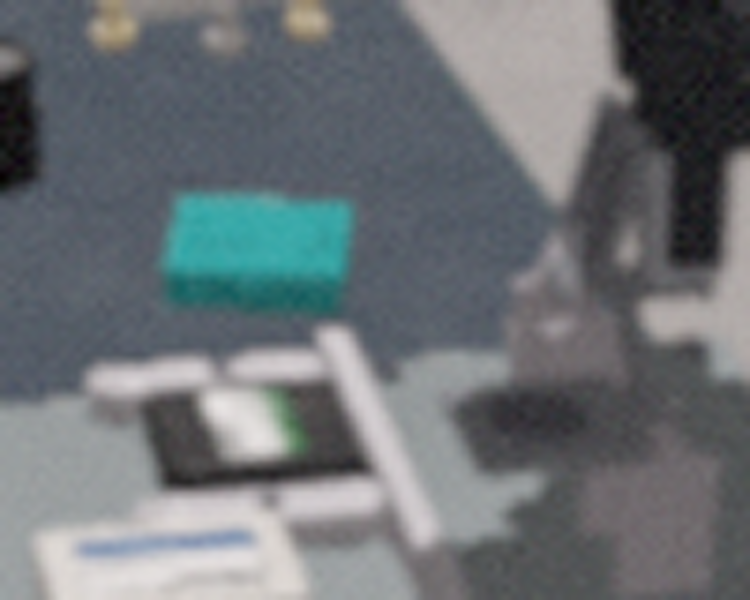

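The tag (610,200) leans past upright towards the finger (695,220). I'll withdraw upward and let it fall.

Emit:
step_arm([
  {"claw": 0,"dx": 0.005,"dy": -0.03,"dz": 0,"twist": 0},
  {"claw": 0,"dx": 0.005,"dy": -0.075,"dz": 0,"twist": 0},
  {"claw": 0,"dx": 0.005,"dy": -0.12,"dz": 0,"twist": 0},
  {"claw": 0,"dx": -0.04,"dy": -0.14,"dz": 0,"twist": 0},
  {"claw": 0,"dx": -0.09,"dy": -0.14,"dz": 0,"twist": 0},
  {"claw": 0,"dx": -0.13,"dy": -0.15,"dz": 0,"twist": 0},
  {"claw": 0,"dx": -0.17,"dy": -0.15,"dz": 0.03,"twist": 0},
  {"claw": 0,"dx": -0.19,"dy": -0.15,"dz": 0.07,"twist": 0},
  {"claw": 0,"dx": -0.19,"dy": -0.15,"dz": 0.12,"twist": 0},
  {"claw": 0,"dx": -0.19,"dy": -0.15,"dz": 0.16,"twist": 0},
  {"claw": 0,"dx": -0.19,"dy": -0.15,"dz": 0.2,"twist": 0},
  {"claw": 0,"dx": -0.19,"dy": -0.15,"dz": 0.2,"twist": 0},
  {"claw": 0,"dx": -0.19,"dy": -0.15,"dz": 0.2,"twist": 0},
  {"claw": 0,"dx": -0.19,"dy": -0.15,"dz": 0.2,"twist": 0},
  {"claw": 0,"dx": -0.19,"dy": -0.15,"dz": 0.2,"twist": 0},
  {"claw": 0,"dx": -0.19,"dy": -0.15,"dz": 0.2,"twist": 0},
  {"claw": 0,"dx": -0.19,"dy": -0.15,"dz": 0.2,"twist": 0},
  {"claw": 0,"dx": -0.19,"dy": -0.15,"dz": 0.2,"twist": 0},
  {"claw": 0,"dx": -0.19,"dy": -0.15,"dz": 0.2,"twist": 0},
  {"claw": 0,"dx": -0.19,"dy": -0.15,"dz": 0.2,"twist": 0},
])

```text
clock: 10.45
eef_pos: [0.4446, 0.5677, 0.2063]
ee_rot: [-0.707, 0.707, -0.015, 0.015]
force: [-0.7, 0.1, 0.3]
opening: 0.002
```

Emit:
step_arm([
  {"claw": 0,"dx": 0,"dy": 0,"dz": 0,"twist": 0},
  {"claw": 0,"dx": 0,"dy": 0,"dz": 0,"twist": 0},
  {"claw": 0,"dx": 0,"dy": 0,"dz": 0,"twist": 0},
  {"claw": 0,"dx": 0,"dy": 0,"dz": 0,"twist": 0},
  {"claw": 0,"dx": 0,"dy": 0,"dz": 0,"twist": 0},
  {"claw": 0,"dx": 0,"dy": 0,"dz": 0,"twist": 0},
  {"claw": 0,"dx": 0,"dy": 0,"dz": 0,"twist": 0},
  {"claw": 0,"dx": 0,"dy": 0,"dz": 0,"twist": 0},
  {"claw": 0,"dx": 0,"dy": 0,"dz": 0,"twist": 0},
  {"claw": 0,"dx": 0,"dy": 0,"dz": 0,"twist": 0},
  {"claw": 0,"dx": 0,"dy": 0,"dz": 0,"twist": 0},
  {"claw": 0,"dx": 0,"dy": 0,"dz": 0,"twist": 0},
])

```text
clock: 11.65
eef_pos: [0.4447, 0.5677, 0.2063]
ee_rot: [-0.707, 0.707, -0.015, 0.015]
force: [-0.3, -0.5, -0.5]
opening: -0.002
```

Run:
```python
from h import *
s=r.state();print(s['eef_pos'],s['clock'],s['force'])
a=cap('top')['img'][155:300,265:385,::-1];b=cap('side')['img'][195:305,290:400,::-1]
a=cv2.resize(a,(400,483),interpolation=cv2.INTER_CUBIC);b=cv2.resize(b,(400,483),interpolation=cv2.INTER_CUBIC)
cv2.imwrite('pics/f.png',np.hstack([a,b]))
```

```text
[0.44467471 0.56767962 0.20629636] 11.65 [-0.3321734  -0.50053    -0.54475941]
```

View pics/f.png

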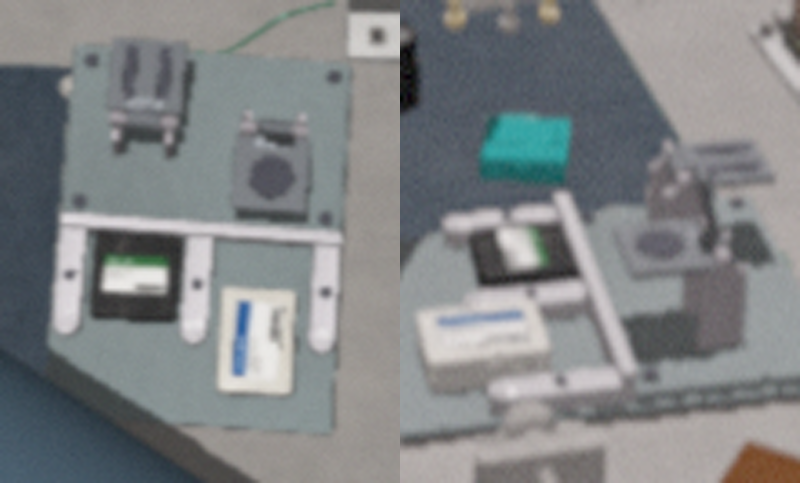

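The left tag lies level on the far side with its two bars up. The die box touches the bar, the right tag shows its disc, and the white box has not moved.

```bash
python3 -c "
from rig import r
print(r.hand_in())"
```

```text
the job is handed in; nothing more can be done
None
```

The job is done and handed in at about 12 s of the 45 s allowed; the hand-in gives no verdict.

- **Die box:** I pushed it down the left lane with the shut fingertips until the tool stalled against the stop bar, with the contact force rising to about 9 N. The final pictures show it flat and against the bar.
- **Left tag:** I pushed its lever forward and down until the tag was past upright, then withdrew upward and let it fall. The final pictures show it level on the far side with the two-bar face up.
- **Everything else:** In the last views the right tag still lies disc-up and the oblong box looks unmoved. The arm stood clear at about 0.2 m height with no contact force. I did not look at the loupe or the spacer again, but the arm passed well clear of where they showed.

**Checks that disagreed or failed:**
- My first rack estimate was about 4 mm off sideways, judging by the depth points on the levers, so I kept to the lever's measured position.
- The fingers stopped about 2.5 mm farther in than I predicted; the contact force settled that the box was home.
- One move call was refused, probably because the rows left out the twist, and I sent it again with every key given.

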